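# Make up the front and rear hub kits

### The arm

A 7-joint arm with a two-finger parallel gripper is mounted at the origin on the work surface. World frame = base frame: x ahead of the robot, y to its left, z up, the work surface at z = 0. Lengths are in mm, angles in rad, forces in N, time in s.
With the tool pointing down it reaches from about 400 to 900 mm from the base axis. Payload 5.5 kg.
Tool frame: the origin (TCP) lies at the very end of the fingers, on their centre line; the grasp point (between the pads) lies 19 mm behind it; z points along the fingers, y is the direction in which the jaws open and shut (so a half turn about z gives the same grasp; the last joint's range is limited). The gripper opens to 92 mm and grips with 3 to 60 N. Pads are 19 mm wide; open, the fingers measure 130 mm over their backs; the gripper's body (75 mm by 190 mm) begins 47 mm behind the grasp point.
Start: joints at [-1.056, 0.501, -0.427, 1.55, 0.221, 1.138, -0.21], TCP at [161.907, 629.512, 226.729] pointing down, gripper open.
Joint ranges: [-2.88, 2.88], [-0.31, 2.03], [-1.54, 1.56], [0.2, 2.42], [-1.41, 4.55], [0.19, 2.02], [-2.57, 2.57]. Speed limits (rad/s): [2.57, 2.57, 3.14, 3.14, 3.14, 3.14, 3.14].

### API

Orientations are given as a unit quaternion [w, x, y, z].
In Python, from bench import manip gives the robot as it stands.
- The arm moves only by the tool servo_tool, never from a script. Its argument "targets" is a list of rows, each a list of 3 entries, a list of its own where there are three numbers: the opening, from 0 (shut) to 1 (fully open), then the shift along the tool's x, y, z in m, then the turn about the tool's z in rad. In form: [[grip, [tx, ty, tz], roll], ...]. A call has 1 to 20 rows; each row shifts and turns the pose as measured when the row begins, along the tool's axes as they then stand; what a row does not reach is not made up. A row lasts 1/10 s, in which the tool goes at most 50 mm and 8.59 degrees, less where a joint would pass 70% of its speed; a pose out of reach is approached as far as the arm can. A call with a gripper value outside its range is refused whole. The fingers move at their own pace and stop on an object; "grip_force" is the grip in N (left out, the last holds). Time passes only in rows, so rows that do not move let the fingers close. It gives the time, the measured TCP pose, the force and the opening at its end, in the units of the state.
- manip.get_obs(): the state, without advancing time (a new reading comes with each control period).
- manip.read_camera(name): name is "scene" or "top" or "wrist"; returns the picture (384x512x3 uint8, red, green, blue); there is no depth.
- manip.calibration(name): a dict with "intrinsics" (3x3 intrinsics, pixels), "k1" (the pictures are not rectified: a ray, as slopes to the right and down, at radius r is drawn at 1 + k1 r^2 times it, then the intrinsics apply), "position" and "rotation" of the camera in the world; the wrist camera has in their place "hand_eye" (4x4, takes a point from camera to tool coordinates, whose origin is the TCP and whose axes are the flange's). Camera axes: x right, y down, z forward; pixel columns grow to the right and rows downward; lengths in mm; the calibration is good to about 2 mm. A picture is of the moment at which its call begins: read the wrist's pose just before it. calibration takes no time and is no camera call.
- manip.close_job(): hands the job in, once; it reports no verdict.
Trained networks look in the newest picture that a camera, given by its name, has taken for a name from the list of things; names that differ only in an ending like _2 or _b are one class to them, and where a whole thing is asked for, a point or a joint stands for the part that bears it (a point fixed in the world has none). Each returns a list of dicts, best first, with "score" (0 to 1); they miss things now and then, are a little off and sometimes report something else, mostly with a low value. They report only what shows in the picture. A call takes as long as a camera call. They do not tell look-alikes from the thing itself.
- manip.regions_of(label, camera): "pixels" (384x512 bool, what is visible of it) and "xy" ([column, row] in pixels, amid what is visible of it).
The state is a dict: "time_s": time; "joint_positions": joint angles; "dq": joint speeds; "effort": joint torques, N m; "tcp_pos": TCP position; "ee_rot": TCP orientation; "force": force on the tool from outside, world axes, zero at the start; "wrist_torque": the same for the moment, N m; "width": finger opening in mm.
Only numpy, scipy, OpenCV 4.12 (cv2) and the standard library are available. Lean on these libraries where they do the work, as an engineer would, in place of code of your own. Each camera call takes 0.05 s, during which the arm holds its last target.

### The job

Make up the two hub kits: the long axle, the sprocket and the large bearing go into the longer tray (three bays, rear wheel), the short axle and the small bearing into the shorter tray (two bays, front wheel). In each tray the axle lies lengthwise in the long narrow bay and each other part lies flat on the floor of a wide bay, one part to a bay, the sprocket with its boss up. Set the parts down rather than dropping them, and leave the grease tub, the roll of tape and the wrench where they are.

Things in the scene. Friction and masses are not known exactly. Their poses are not given: they have to be found in the camera images.
- long_axle: Long steel hub axle lying on the bench: round shaft 140 mm long, 10 mm diameter, with two dark hex nuts 17 mm across flats and 16 mm long, their centres 16 mm in from each end. It rests on flats of the nuts. Origin at its middle on its axis, 8.5 mm above what it lies on; x along the shaft. About 110 g; 92 mm of bare shaft between the nuts.
- short_axle: Short steel hub axle, like the long one but 96 mm long (10 mm shaft, the same 17 mm nuts, their centres 16 mm in from each end, 48 mm of bare shaft between them). Origin at its middle on its axis, 8.5 mm above what it lies on; x along the shaft. About 75 g.
- large_bearing: Large cartridge bearing lying flat: steel ring with black seal, 42 mm outer diameter, 20 mm bore, 12 mm thick. Origin at the centre of its underside, z up. About 70 g.
- small_bearing: Small cartridge bearing lying flat: steel ring with black seal, 28 mm outer diameter, 12 mm bore, 10 mm thick. Origin at the centre of its underside, z up. About 30 g.
- sprocket: Dark toothed sprocket disc lying flat, 65 mm over the teeth and 5 mm thick, with a round bright boss of 32 mm diameter standing up in its middle to 26 mm above the underside (grip it by the boss). Origin at the centre of its underside, z up along the boss. About 160 g.
- rear_tray: Longer grey tray with white walls (rear), fixed: 188 (x) by 166 (y) mm; walls and dividers 4 mm thick, tops 10 mm and floor 4 mm above the bench. Origin: centre of underside; directions are the tray's own. Narrow axle bay 180 (x) by 62 (y) mm centred at x = 0, y = -48 mm; two wide bays, each 88 (x) by 92 (y) mm, centred at x = +46 and -46 mm, y = +33 mm.
- front_tray: Shorter grey tray with white walls (front), fixed: 138 (x) by 166 (y) mm; walls and divider 4 mm thick, tops 10 mm and floor 4 mm above the bench. Origin: centre of underside; directions are the tray's own. Narrow axle bay 130 (x) by 62 (y) mm centred at x = 0, y = -48 mm; one wide bay 130 (x) by 92 (y) mm centred at x = 0, y = +33 mm.
- tub: Bystander: white grease tub with a blue lid, 64 mm diameter, 55 mm high, loose. Origin at the centre of its underside.
- tape: Bystander: roll of blue tape lying flat, 100 mm diameter, 76 mm hole, 24 mm high, loose. Origin at the centre of its underside.
- wrench: Bystander: steel wrench lying on the bench, 170 mm long along its x, loose. Origin at its middle, underside.
There are look-alikes about, which are no part of the job. What is shaped like the long_axle but red is not meant. Of the things that look like the sprocket, the smaller one is meant.

How it is judged:
By the outcome, as a careful person would: the job done as asked, in the order asked, and still so for the second after the job is handed in, with the robot touching nothing.
It also fails if it takes over 104 s, if anything falls off the work surface, if the arm or the gripper's body presses on something with over 40 N, if the wrist force passes 120 N, or if a joint passes its speed limit or range.

## Working session

There is one attempt and no reset: what is moved stays moved. The work goes in short steps, Python scripts to look and compute and a tool call to move; the robot and the scene stay as the last step left them, time stands still between calls to the robot, and variables do not carry over. Pictures are saved under pics/ and viewed, and the job is handed in when it is done.

Besides the shell and the picture viewer there is one more tool, called after ">>>" as a command line: name --argument value ..., lists and objects as JSON in quotes. servo_tool: Moves the arm, as the interface text tells. Its arguments: {"type":"object","properties":{"targets":{"type":"array","items":{"type":"array"}},"grip_force":{"type":"number"}},"required":["targets"]}

```bash
ls; mkdir -p pics; python3 - <<'E'
from bench import manip
import cv2
o=manip.get_obs();print(o)
for c in ["scene","top","wrist"]:
    im=manip.read_camera(c);cv2.imwrite(f"pics/{c}0.png",im[:,:,::-1]);k=manip.calibration(c);print(c,k)
E
```

```text
pics
{'time_s': 0.0, 'joint_positions': array([-1.05579183,  0.50185983, -0.42678115,  1.55144371,  0.22079067,
        1.13833608, -0.21030018]), 'dq': array([-0.00059713, -0.00099377, -0.00157862,  0.00043215, -0.00011198,
       -0.0004874 , -0.00038475]), 'effort': array([-2.48355273e-04, -5.66578853e+01, -5.81628218e+00, -2.79110724e+01,
       -6.87242090e-02,  3.06806434e-02,  1.70300409e-04]), 'tcp_pos': array([161.81902379, 628.79765704, 225.67259747]), 'ee_rot': array([-1.57732386e-04,  1.25549638e-01,  9.92086839e-01, -9.83435775e-04]), 'force': array([-0.91075982, -0.47651404,  0.25216544]), 'wrist_torque': array([0.0660956 , 0.03185925, 0.02264823]), 'width': 91.71694049023883}
scene {'intrinsics': array([[476.25373844,   0.        , 257.44465617],
       [  0.        , 476.25373844, 195.75424729],
       [  0.        ,   0.        ,   1.        ]]), 'k1': -0.17827672509472448, 'position': array([1210.81900159, -168.61425404, 1030.69370605]), 'rotation': array([-0.23547958,  0.74024281,  0.60019506, -0.19067208])}
top {'intrinsics': array([[452.27805811,   0.        , 258.83601071],
       [  0.        , 452.27805811, 189.61335956],
       [  0.        ,   0.        ,   1.        ]]), 'k1': -0.12166611666197963, 'position': array([ 356.11400519,  -11.50992743, 1111.48156141]), 'rotation': array([-0.04378745,  0.70765066, -0.70297761,  0.05599717])}
wrist {'intrinsics': array([[269.36286363,   0.        , 254.0006107 ],
       [  0.        , 269.36286363, 191.17860923],
       [  0.        ,   0.        ,   1.        ]]), 'k1': -0.04387560677207372, 'hand_eye': array([[-8.12370984e-04, -9.66991512e-01, -2.54807293e-01,
         6.83458935e+01],
       [ 9.99999545e-01, -9.12867177e-04,  2.76146714e-04,
         9.95715294e-01],
       [-4.99636743e-04, -2.54806953e-01,  9.66991813e-01,
        -1.58814254e+02],
       [ 0.00000000e+00,  0.00000000e+00,  0.00000000e+00,
         1.00000000e+00]])}
```

View pics/top0.png

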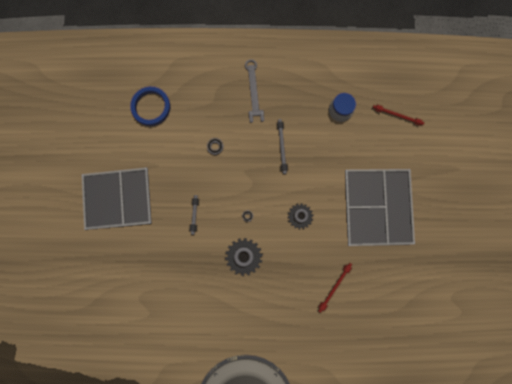

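View pics/scene0.png

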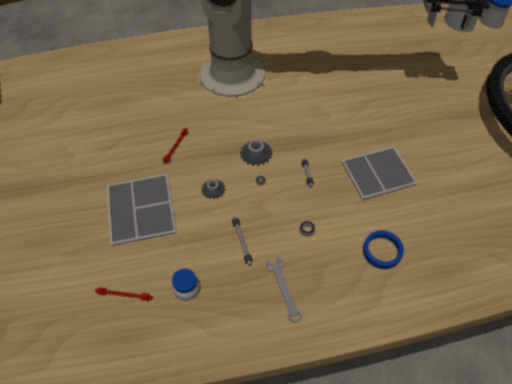

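View pics/wrist0.png

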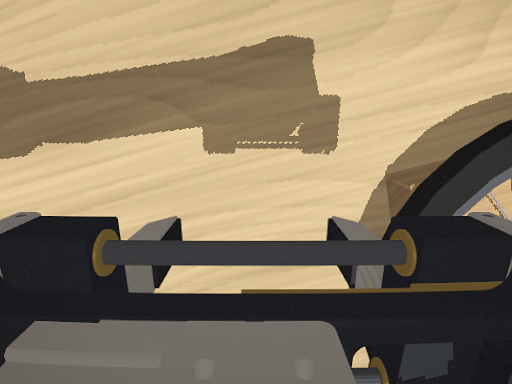

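```bash
cat > h.py <<'E'
from bench import manip
import numpy as np, cv2
from scipy.spatial.transform import Rotation as R
def rq(q): return R.from_quat([q[1],q[2],q[3],q[0]])
def cam(name,obs=None):
    k=manip.calibration(name)
    K,k1=k["intrinsics"],k["k1"]
    if name=="wrist":
        T=k["hand_eye"];Rt=rq(obs["ee_rot"]).as_matrix()
        return K,k1,Rt@T[:3,3]+obs["tcp_pos"],Rt@T[:3,:3]
    return K,k1,np.array(k["position"]),rq(k["rotation"]).as_matrix()
def rays(c,px):
    K,k1,p,M=c
    u=cv2.undistortPoints(np.array(px,float).reshape(-1,1,2),K,np.array([k1,0,0,0,0.])).reshape(-1,2)
    return p,(M@np.c_[u,np.ones(len(u))].T).T
def at_z(c,px,z):
    p,d=rays(c,px);return p+d*((z-p[2])/d[:,2])[:,None]
def proj(c,X):
    K,k1,p,M=c
    r,_=cv2.Rodrigues(M.T);return cv2.projectPoints(np.array(X,float).reshape(-1,1,3),r,-M.T@p,K,np.array([k1,0,0,0,0.]))[0].reshape(-1,2)
def tri(c1,a,c2,b):
    p1,d1=rays(c1,[a]);p2,d2=rays(c2,[b]);d1=d1[0]/np.linalg.norm(d1);d2=d2[0]/np.linalg.norm(d2)
    s=np.linalg.lstsq(np.c_[d1,-d2],p2-p1,rcond=None)[0]
    A=p1+s[0]*d1;B=p2+s[1]*d2;return (A+B)/2,np.linalg.norm(A-B)
def cents(mask):
    return cv2.minAreaRect(np.argwhere(mask)[:,::-1].astype(np.float32))
E
python3 - <<'E'
from h import *
import pickle
res={}
names=["long_axle","short_axle","large_bearing","small_bearing","sprocket","rear_tray","front_tray","tub","tape","wrench"]
for c in ["top","scene"]:
    C=cam(c); print(c)
    for n in names:
        L=manip.regions_of(n,c);res[c,n]=L
        for r in L:
            m=r["pixels"];b=cents(m)
            print(n,round(r["score"],2),np.round(r["xy"]),m.sum(),np.round(b[0],1),np.round(b[1],1),np.round(b[2]),np.round(at_z(C,[b[0]],5)[0]))
pickle.dump(res,open("res.pkl","wb"))
E
```

```text
top
long_axle 0.77 [339. 284.] 298 [335.3 286.8] [ 7.8 55.5] 33.0 [ 277. -217.    5.]
long_axle 0.68 [397. 118.] 201 [397.8 114.9] [52.8  7.5] 20.0 [ 711. -389.    5.]
long_axle 0.58 [342. 108.] 579 [342.  106.5] [23.7 29.4] 18.0 [ 731. -243.    5.]
long_axle 0.5 [284. 145.] 254 [281.6 146.4] [53.3  7.3] 85.0 [623. -87.   5.]
short_axle 0.45 [194. 215.] 191 [194. 214.] [ 7.1 36.1] 2.0 [452. 129.   5.]
large_bearing 0.69 [211. 146.] 188 [214. 146.] [16. 16.] 90.0 [623.  83.   5.]
large_bearing 0.46 [116. 196.] 3714 [115.9 198.4] [56.4 68.3] 85.0 [489. 324.   5.]
small_bearing 0.66 [245. 213.] 99 [247.  215.5] [11. 10.] 90.0 [449.  -2.   5.]
sprocket 0.78 [301. 215.] 478 [299.6 215.7] [24.1 23.7] 63.0 [ 450. -131.    5.]
sprocket 0.77 [243. 257.] 1049 [243.6 256. ] [36.3 36.3] 9.0 [351.   6.   5.]
rear_tray 0.75 [378. 208.] 4908 [379.4 206.8] [76.4 66.6] 88.0 [ 473. -331.    5.]
front_tray 0.97 [115. 197.] 3765 [115.5 197.7] [58.3 67.9] 87.0 [490. 325.   5.]
tub 0.65 [339. 108.] 590 [342.8 107.3] [24. 29.] 45.0 [ 729. -245.    5.]
tape 0.77 [163. 113.] 725 [151.  105.5] [40.3 38.9] 45.
[... 328 characters left out ...]
5.]
large_bearing 0.53 [308. 227.] 197 [307. 228.] [15.6 15.6] 45.0 [624.  84.   5.]
sprocket 0.84 [256. 153.] 653 [256.  151.5] [25. 32.] 90.0 [350.  10.   5.]
sprocket 0.63 [214. 190.] 332 [212.5 189. ] [18. 21.] 90.0 [ 455. -131.    5.]
rear_tray 0.75 [140. 210.] 3798 [139.4 209.3] [61.3 68.1] 80.0 [ 480. -329.    5.]
front_tray 0.63 [378. 173.] 2464 [378.4 172.1] [44.3 65.8] 73.0 [492. 326.   5.]
front_tray 0.49 [260. 177.] 51 [260.5 179.5] [7. 7.] 90.0 [450.   1.   5.]
tub 0.97 [185. 286.] 705 [185.5 284.5] [31. 27.] 90.0 [ 716. -237.    5.]
tape 0.92 [378. 259.] 808 [383.  249.5] [39. 40.] 90.0 [725. 253.   5.]
wrench 0.67 [283. 283.] 495 [282.3 288.1] [63.6 15.8] 72.0 [771. -16.   5.]
```

```bash
python3 - <<'E'
from h import *
import pickle
res=pickle.load(open("res.pkl","rb"))
ct,cs=cam("top"),cam("scene")
print("base in top",proj(ct,[[0,0,0],[500,0,0]]))
def ends(m):
    b=cv2.boxPoints(cents(m));
    d=[np.linalg.norm(b[0]-b[1]),np.linalg.norm(b[1]-b[2])]
    return ((b[0]+b[1])/2,(b[2]+b[3])/2) if d[0]<d[1] else ((b[1]+b[2])/2,(b[3]+b[0])/2)
for n,i,z in [("long_axle",3,8.5),("short_axle",0,8.5)]:
    e=at_z(ct,ends(res["top",n][i]["pixels"]),z);v=e[0]-e[1]
    print(n,e.mean(0).round(1),np.linalg.norm(v).round(1),np.degrees(np.arctan2(v[1],v[0])).round(1))
e=at_z(cs,ends(res["scene","long_axle"][1]["pixels"]),8.5);v=e[0]-e[1]
print("scene long",e.mean(0).round(1),np.linalg.norm(v).round(1),np.degrees(np.arctan2(v[1],v[0])).round(1))
for n,i,j in [("long_axle",3,1),("large_bearing",0,0),("sprocket",0,1),("rear_tray",0,0),("front_tray",0,0)]:
    a=cents(res["top",n][i]["pixels"])[0];b=cents(res["scene",n][j]["pixels"])[0];X,g=tri(ct,a,cs,b);print("tri",n,X.round(1),g.round(1))
X,g=tri(ct,(247,215.5),cs,(260.5,179.5));print("tri small",X.round(1),g)
for n in ["rear_tray","front_tray"]:
  for c,C in (("top",ct),("scene",cs)):
    m=res[c,n][0]["pixels"].astype(np.uint8)
    h=cv2.convexHull(max(cv2.findContours(m,0,1)[0],key=len))
    q=cv2.approxPolyN(h,4).reshape(-1,2) if hasattr(cv2,"approxPolyN") else cv2.boxPoints(cents(m))
    w=at_z(C,q,8); r=cv2.minAreaRect(w[:,:2].astype(np.float32))
    print(n,c,q.tolist(),w.round(0)[:,:2].tolist(),r)
im=cv2.imread("pics/top0.png");s=cv2.imread("pics/scene0.png")
a=cv2.resize(im[120:270,70:330],None,fx=3,fy=3,interpolation=cv2.INTER_CUBIC);cv2.imwrite("pics/topz.png",a)
cv2.imwrite("pics/scz.png",cv2.resize(s[130:280,150:410],None,fx=3,fy=3,interpolation=cv2.INTER_CUBIC))
E
```

```text
base in top [[244.99346558 402.52701569]
 [246.56609912 195.20308049]]
long_axle [623.3 -86.5   8.5] 136.9 5.2
short_axle [451.7 128.1   8.5] 88.6 -1.0
scene long [624.7 -85.4   8.5] 137.9 -176.1
tri long_axle [623.9 -85.9   3.8] 2.0
tri large_bearing [623.5  83.4   3.6] 1.1
tri sprocket [ 450.1 -131.1   -1. ] 0.7
tri rear_tray [ 473.6 -331.8   -3. ] 2.9
tri front_tray [490.7 326.3   3.7] 0.9
tri small [ 4.495e+02 -2.000e-01  4.500e+00] 2.726605997472314
rear_tray top [[410, 169], [415, 244], [348, 245], [344, 169]] [[569.0, -413.0], [380.0, -418.0], [378.0, -249.0], [567.0, -243.0]] ((473.3913269042969, -330.5417175292969), (191.82936096191406, 169.82044982910156), 1.639257788658142)
rear_tray scene [[175, 234], [111, 246], [107, 184], [168, 173]] [[575.0, -245.0], [578.0, -408.0], [380.0, -412.0], [378.0, -243.0]] ((477.7586364746094, -326.1253662109375), (197.95706176757812, 169.3822784423828), 0.7402809262275696)
front_tray top [[151, 223], [83, 230], [82, 174], [148, 167]] [[428.0, 233.0], [409.0, 403.0], [549.0, 414.0], [568.0, 246.0]] ((488.43658447265625, 324.5814208984375), (140.39926147460938, 173.33352661132812), 6.3569159507751465)
front_tray scene [[418, 183], [361, 200], [340, 160], [394, 145]] [[552.0, 421.0], [573.0, 246.0], [431.0, 233.0], [409.0, 406.0]] ((490.716064453125, 325.8785705566406), (144.32232666015625, 178.627685546875), 6.774960041046143)
```

View pics/topz.png

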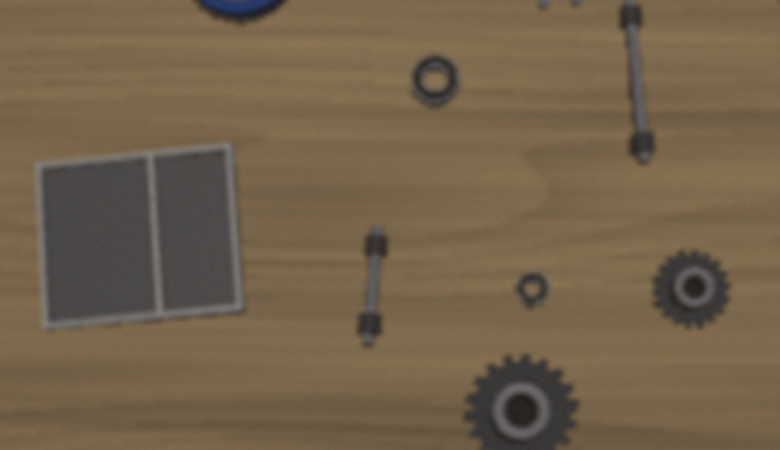

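View pics/scz.png

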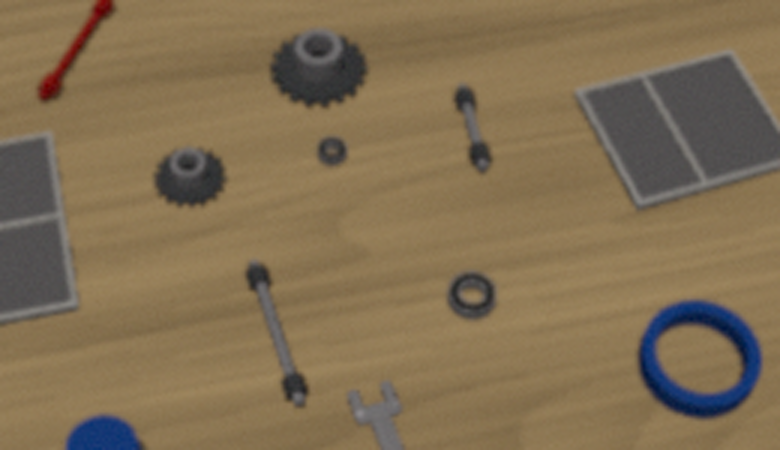

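>>> servo_tool --targets '[[1,[-0.0367,-0.0339,0],0],[1,[-0.0367,-0.0339,0],0],[1,[-0.0367,-0.0339,0],0],[1,[-0.0367,-0.0339,0],0],[1,[-0.0367,-0.0339,0],0],[1,[-0.0367,-0.0339,0],0],[1,[-0.0367,-0.0339,0],0],[1,[-0.0367,-0.0339,0],0],[1,[-0.0367,-0.0339,0],0],[1,[-0.0367,-0.0339,0],0],[1,[-0.0367,-0.0339,0],0],[1,[-0.0367,-0.0339,0],0],[1,[-0.0367,-0.0339,0],0],[1,[-0.0367,-0.0339,0],0],[1,[-0.0367,-0.0339,0],0],[1,[-0.0367,-0.0339,0],0]]' --grip_force 25

```text
time_s: 2.75
tcp_pos: [597.2, -35.5, 225.8]
ee_rot: [0.002, 0.117, 0.993, 0.005]
force: [1.2, 1.3, 0.8]
width: 91.7
```

```bash
cat > plan.py <<'E'
import sys
from h import *
def plan(x,y,z,phi=None):
    o=manip.get_obs();M=rq(o["ee_rot"]).as_matrix()
    ph=np.degrees(np.arctan2(M[1,0],M[0,0]))%360
    d=M.T@(np.array([x,y,z])-o["tcp_pos"])/1000
    print("t",round(o["time_s"],2),"tcp",o["tcp_pos"].round(1),"phi",ph.round(1),"tilt",M[:2,2].round(4),"F",o["force"].round(1),"w",round(o["width"],1),"q",o["joint_positions"].round(2))
    print("shift",d.round(4),"norm",np.linalg.norm(d).round(4),"roll",None if phi is None else round(-np.radians(phi-ph),3))
if __name__=="__main__": plan(*map(float,sys.argv[1:]))
E
python3 plan.py 623.5 -86 100 184.7
```

```text
t 2.75 tcp [597.2 -35.5 225.8] phi 166.6 tilt [0.006  0.0096] F [1.2 1.3 0.8] w 91.7 q [ 0.06  0.37 -0.05  1.7   0.01  1.06  1.34]
shift [-0.0369 -0.0443  0.1254] norm 0.1381 roll -0.317
```

>>> servo_tool --targets '[[1,[-0.0123,-0.0147,0.031],0],[1,[-0.0123,-0.0147,0.031],0],[1,[-0.0123,-0.0147,0.031],0],[1,[0,0,0.031],-0.14],[1,[0,0,0],-0.14],[1,[0,0,0],-0.03],[1,[0,0,0],0]]'

```text
time_s: 3.45
tcp_pos: [629.4, -101.0, 96.9]
ee_rot: [0.006, -0.037, 0.999, 0.002]
force: [0.4, 0.3, 0.1]
width: 91.8
```

```bash
cat > look.py <<'E'
import sys
from h import *
def look(fn):
    o=manip.get_obs();im=manip.read_camera("wrist");cv2.imwrite("pics/"+fn,im[:,:,::-1]);return o,cam("wrist",o)
E
python3 plan.py 623.5 -86 100 184.7
python3 - <<'E'
from look import *
o,C=look("w1.png")
for L in manip.regions_of("long_axle","wrist"):
    m=L["pixels"];b=cv2.boxPoints(cents(m));print(L["score"],m.sum(),cents(m),at_z(C,b,8.5).round(1).tolist(),at_z(C,[cents(m)[0]],8.5))
print(proj(C,[[623.5,-86,8.5]]))
E
```

```text
t 3.45 tcp [ 629.4 -101.    96.9] phi 184.2 tilt [0.0115 0.0046] F [0.4 0.3 0.1] w 91.8 q [ 0.19  0.58 -0.1   1.7   0.07  0.85  1.71]
shift [ 0.0048  0.0154 -0.0031] norm 0.0165 roll -0.009
0.71 1711 ((269.0, 176.5), (127.0, 22.0), 90.0) [[556.0, -101.5, 8.5], [554.5, -82.1, 8.5], [676.3, -70.1, 8.5], [677.8, -92.1, 8.5]] [[612.34963453 -86.83155218   8.5       ]]
[[268.84894008 188.05800829]]
```

View pics/w1.png

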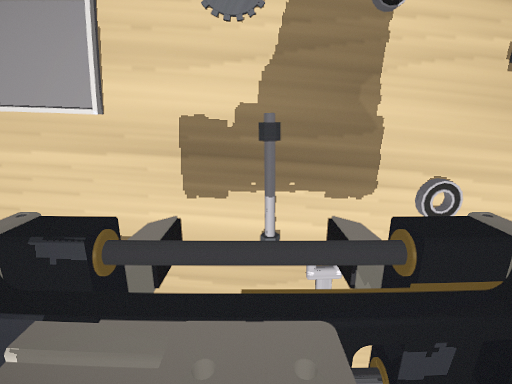

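>>> servo_tool --targets '[[1,[0.0043,0.0152,0.02],-0.009],[1,[0,0,0.025],0],[1,[0,0,0.02],0],[1,[0,0,0.005],0],[1,[0,0,0],0]]'

```text
time_s: 4.05
tcp_pos: [630.2, -85.0, 30.6]
ee_rot: [0.011, -0.039, 0.999, 0.001]
force: [0.3, -1.2, 0.3]
width: 92.2
```

```bash
python3 plan.py 624 -86.2 3.5 184.7
```

```text
t 4.05 tcp [630.2 -85.   30.6] phi 184.4 tilt [0.0227 0.0028] F [ 0.3 -1.2  0.3] w 92.2 q [ 0.16  0.67 -0.09  1.74  0.08  0.71  1.68]
shift [ 0.0069 -0.0008  0.027 ] norm 0.0279 roll -0.004
```

>>> servo_tool --targets '[[1,[0.004,-0.0008,0.014],0],[1,[0.003,0,0.009],0],[1,[0,0,0.002],0],[1,[0,0,0],0]]'

```text
time_s: 4.45
tcp_pos: [625.4, -86.9, 6.4]
ee_rot: [0.014, -0.038, 0.999, 0.0]
force: [0.1, 0.7, 0.2]
width: 91.7
```

```bash
python3 plan.py 624 -86.2 3.5 184.7
```

```text
t 4.45 tcp [625.4 -86.9   6.4] phi 184.4 tilt [0.027  0.0019] F [0.1 0.7 0.2] w 91.7 q [ 0.17  0.7  -0.09  1.76  0.09  0.66  1.68]
shift [0.0014 0.0008 0.0029] norm 0.0033 roll -0.005
```

>>> servo_tool --targets '[[1,[0.001,0.0008,0.0025],0],[1,[0,0,0],0],[0,[0,0,0],0],[0,[0,0,0],0],[0,[0,0,0],0],[0,[0,0,0],0],[0,[0,0,0],0],[0,[0,0,0],0]]' --grip_force 30

```text
time_s: 5.25
tcp_pos: [625.8, -86.4, 5.3]
ee_rot: [0.015, -0.038, 0.999, 0.0]
force: [-0.9, -0.5, -0.5]
width: 48.4
```

```bash
python3 plan.py 624 -86.2 3.5 184.7
```

```text
t 5.25 tcp [625.8 -86.4   5.3] phi 184.4 tilt [0.0299 0.0017] F [-0.9 -0.5 -0.5] w 48.4 q [ 0.16  0.7  -0.09  1.76  0.09  0.66  1.67]
shift [0.0018 0.0003 0.0017] norm 0.0025 roll -0.006
```

>>> servo_tool --targets '[[0,[0.002,0,0.0025],0],[0,[0,0,0],0],[0,[0,0,0],0],[0,[0,0,0],0],[0,[0,0,0],0],[0,[0,0,0],0],[0,[0,0,0],0],[0,[0,0,0],0]]'

```text
time_s: 6.05
tcp_pos: [623.5, -86.6, 2.4]
ee_rot: [0.015, -0.038, 0.999, 0.0]
force: [-0.7, 0.2, -0.1]
width: 9.2
```

```bash
python3 plan.py 624 -86.2 3.5 184.7
```

```text
t 6.05 tcp [623.5 -86.6   2.4] phi 184.4 tilt [0.0295 0.0016] F [-0.7  0.2 -0.1] w 9.2 q [ 0.16  0.7  -0.09  1.77  0.09  0.65  1.67]
shift [-0.0005  0.0004 -0.0011] norm 0.0013 roll -0.006
```

>>> servo_tool --targets '[[0,[0,0,-0.02],0],[0,[0,0,-0.03],0],[0,[0,0,-0.03],0.025],[0,[0,0,-0.005],0.025],[0,[0,0,0],0]]'

```text
time_s: 6.55
tcp_pos: [618.2, -86.4, 86.9]
ee_rot: [0.012, -0.012, 1.0, 0.001]
force: [0.2, 0.3, -2.3]
width: 9.1
```

```bash
python3 plan.py 475 -378 90 181.3
```

```text
t 6.55 tcp [618.2 -86.4  86.9] phi 181.4 tilt [0.0232 0.0025] F [ 0.2  0.3 -2.3] w 9.1 q [ 0.17  0.57 -0.09  1.75  0.06  0.8   1.64]
shift [ 0.1501 -0.2881 -0.0072] norm 0.3249 roll 0.001
```

>>> servo_tool --targets '[[0,[0.0228,-0.0437,-0.001],0],[0,[0.0228,-0.0437,-0.001],0],[0,[0.0228,-0.0437,-0.001],0],[0,[0.0228,-0.0437,-0.001],0],[0,[0.0228,-0.0437,-0.001],0],[0,[0.0228,-0.0437,-0.001],0],[0,[0.005,-0.01,0],0],[0,[0,0,0],0],[0,[0,0,0],0]]'

```text
time_s: 7.45
tcp_pos: [475.5, -363.7, 74.3]
ee_rot: [0.006, -0.017, 1.0, 0.006]
force: [0.0, 0.0, -1.6]
width: 8.9
```

```bash
python3 plan.py 475 -378 60 181.3
python3 - <<'E'
from look import *
o,C=look("w2.png")
b=np.array([474,-330]);a=np.radians(1.3);Rm=np.array([[np.cos(a),-np.sin(a)],[np.sin(a),np.cos(a)]])
im=cv2.imread("pics/w2.png")
for rect in [(-90,90,-79,-17),(-94,94,-83,83),(2,90,-13,79),(-90,-2,-13,79)]:
    p=np.array([[rect[0],rect[2]],[rect[1],rect[2]],[rect[1],rect[3]],[rect[0],rect[3]]],float)@Rm.T+b
    q=proj(C,np.c_[p,np.full(4,10.)]);cv2.polylines(im,[q.astype(int)],True,(0,0,255),1);print(q.round().tolist())
cv2.imwrite("pics/w2o.png",im)
E
```

```text
t 7.45 tcp [ 475.5 -363.7   74.3] phi 181.9 tilt [0.0111 0.0123] F [ 0.   0.  -1.6] w 8.9 q [ 0.67  0.56 -0.07  1.81  0.03  0.77  2.2 ]
shift [ 0.0011 -0.0144  0.0142] norm 0.0202 roll 0.011
[[195.0, 89.0], [204.0, 289.0], [269.0, 290.0], [274.0, 90.0]]
[[189.0, 84.0], [200.0, 293.0], [371.0, 292.0], [400.0, 87.0]]
[[276.0, 202.0], [273.0, 290.0], [367.0, 289.0], [380.0, 203.0]]
[[279.0, 90.0], [276.0, 198.0], [381.0, 198.0], [395.0, 93.0]]
```

View pics/w2o.png

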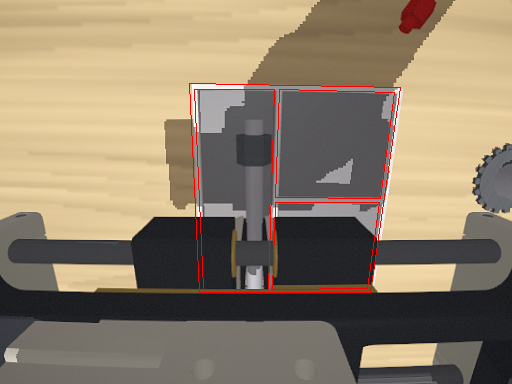

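>>> servo_tool --targets '[[0,[0.001,-0.0144,0.014],0.01],[0,[0,0,0.02],0],[0,[0,0,0.012],0],[0,[0,0,0.005],0],[0,[0,0,0],0]]'

```text
time_s: 8.0
tcp_pos: [483.1, -365.9, 20.8]
ee_rot: [0.007, -0.02, 1.0, 0.009]
force: [-0.2, 0.1, -1.8]
width: 9.0
```

```bash
python3 plan.py 475 -378 7 181.3
```

```text
t 8.0 tcp [ 483.1 -365.9   20.8] phi 182.3 tilt [0.0132 0.018 ] F [-0.2  0.1 -1.8] w 9.0 q [ 0.67  0.65 -0.07  1.8   0.03  0.69  2.2 ]
shift [ 0.0087 -0.012   0.0135] norm 0.0201 roll 0.018
```

>>> servo_tool --targets '[[0,[0.0087,-0.012,0.001],0.018],[0,[0.004,-0.006,0.001],0],[0,[0,0,0],0]]'

```text
time_s: 8.3
tcp_pos: [471.6, -385.2, 19.5]
ee_rot: [0.007, -0.012, 1.0, 0.008]
force: [-0.1, 0.4, -2.8]
width: 8.8
```

```bash
python3 plan.py 475 -378 7 181.3
```

```text
t 8.3 tcp [ 471.6 -385.2   19.5] phi 181.3 tilt [0.0147 0.0169] F [-0.1  0.4 -2.8] w 8.8 q [ 0.7   0.66 -0.06  1.79  0.03  0.69  2.23]
shift [-0.0034  0.0069  0.0127] norm 0.0149 roll 0.001
```

>>> servo_tool --targets '[[0,[-0.003,0.006,0.003],0],[0,[0,0,0.004],0],[0,[0,0,0.002],0],[0,[0,0,0],0]]'

```text
time_s: 8.7
tcp_pos: [475.1, -379.7, 11.2]
ee_rot: [0.008, -0.011, 1.0, 0.008]
force: [-0.1, 0.6, -0.9]
width: 8.5
```

```bash
python3 plan.py 475 -378 7 181.3
```

```text
t 8.7 tcp [ 475.1 -379.7   11.2] phi 181.2 tilt [0.0166 0.0157] F [-0.1  0.6 -0.9] w 8.5 q [ 0.69  0.67 -0.06  1.8   0.03  0.67  2.21]
shift [0.0001 0.0016 0.0042] norm 0.0045 roll -0.001
```

>>> servo_tool --targets '[[0,[0,0.001,0.003],0],[0,[0,0,0.001],0],[0,[0,0,0],0]]'

```text
time_s: 9.0
tcp_pos: [475.4, -378.1, 6.8]
ee_rot: [0.008, -0.011, 1.0, 0.008]
force: [0.2, -0.7, -1.4]
width: 8.9
```

```bash
python3 plan.py 475 -378 6.6 181.3;python3 - <<'E'
from look import *
look("w3.png")
E
```

```text
t 9.0 tcp [ 475.4 -378.1    6.8] phi 181.3 tilt [0.0166 0.0159] F [ 0.2 -0.7 -1.4] w 8.9 q [ 0.69  0.68 -0.06  1.8   0.03  0.66  2.21]
shift [0.0004 0.0001 0.0002] norm 0.0004 roll -0.0
```

View pics/w3.png

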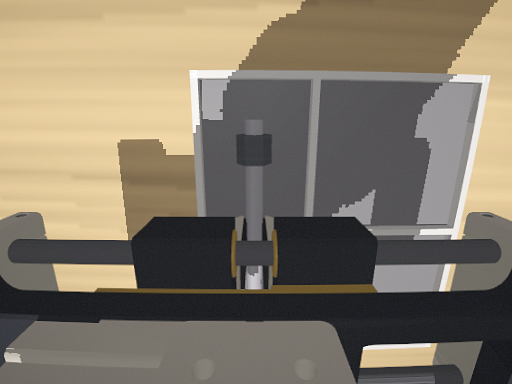

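>>> servo_tool --targets '[[0,[0,0,0.001],0],[0,[0,0,0.001],0],[0,[0,0,0],0]]'

```text
time_s: 9.35
tcp_pos: [475.6, -378.3, 6.7]
ee_rot: [0.008, -0.011, 1.0, 0.008]
force: [-0.3, 0.2, -0.3]
width: 9.0
```

```bash
python3 plan.py 475 -378 6.0 181.3
```

```text
t 9.35 tcp [ 475.6 -378.3    6.7] phi 181.3 tilt [0.0167 0.0157] F [-0.3  0.2 -0.3] w 9.0 q [ 0.69  0.68 -0.06  1.8   0.03  0.66  2.21]
shift [0.0006 0.0003 0.0007] norm 0.0009 roll -0.0
```

>>> servo_tool --targets '[[0,[0,0,0.0015],0],[0,[0,0,0.0005],0],[0,[0,0,0],0]]'

```text
time_s: 9.65
tcp_pos: [475.8, -378.4, 6.5]
ee_rot: [0.009, -0.011, 1.0, 0.008]
force: [-1.1, -0.0, 0.0]
width: 8.9
```

```bash
python3 plan.py 475 -378 6.0 181.3
```

```text
t 9.65 tcp [ 475.8 -378.4    6.5] phi 181.3 tilt [0.0171 0.0153] F [-1.1 -0.   0. ] w 8.9 q [ 0.69  0.68 -0.06  1.8   0.03  0.66  2.21]
shift [0.0008 0.0005 0.0005] norm 0.001 roll -0.0
```

>>> servo_tool --targets '[[0.18,[0,0,0],0],[0.18,[0,0,0],0],[0.18,[0,0,-0.01],0],[0.18,[0,0,-0.02],0],[0.5,[0,0,-0.03],0],[0.5,[0,0,-0.02],0],[0.5,[0,0,0],0]]'

```text
time_s: 10.35
tcp_pos: [474.9, -380.2, 90.1]
ee_rot: [0.009, -0.011, 1.0, 0.007]
force: [0.4, -0.0, 0.3]
width: 36.0
```

```bash
python3 plan.py 450 -131 90 180
python3 - <<'E'
from look import *
look("w4.png")
E
```

```text
t 10.35 tcp [ 474.9 -380.2   90.1] phi 181.3 tilt [0.0177 0.015 ] F [ 0.4 -0.   0.3] w 36.0 q [ 0.7   0.55 -0.07  1.78  0.02  0.81  2.22]
shift [0.0194 0.2496 0.0034] norm 0.2504 roll 0.022
```

View pics/w4.png

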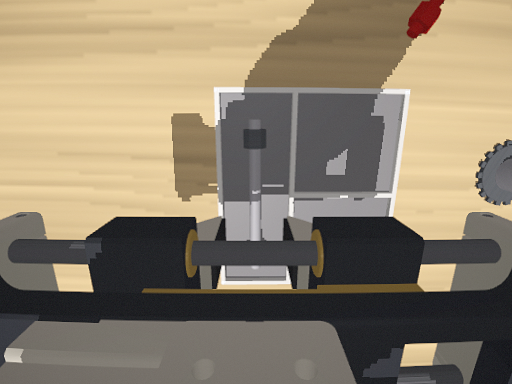

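>>> servo_tool --targets '[[0.55,[0.004,0.047,0.001],0],[0.55,[0.004,0.047,0.001],0],[0.55,[0.004,0.047,0],0],[0.55,[0.004,0.047,0],0],[0.55,[0.004,0.047,0],0],[0.55,[0,0.005,0],0],[0.55,[0,0,0],0],[0.55,[0,0,0],0]]'

```text
time_s: 11.2
tcp_pos: [444.8, -133.8, 84.6]
ee_rot: [0.006, -0.01, 1.0, 0.007]
force: [0.6, -0.0, 0.4]
width: 50.4
```

```bash
python3 plan.py 450 -131 90 180
python3 - <<'E'
from look import *
o,C=look("w5.png")
for L in manip.regions_of("sprocket","wrist"):
    m=L["pixels"];print(L["score"],m.sum(),cents(m),at_z(C,[cents(m)[0]],8))
print(proj(C,[[450,-131,5],[450,-131,26]]))
E
```

```text
t 11.2 tcp [ 444.8 -133.8   84.6] phi 181.1 tilt [0.0117 0.0149] F [ 0.6 -0.   0.4] w 50.4 q [ 0.35  0.35 -0.12  2.13  0.04  0.65  1.8 ]
shift [-0.0053  0.0027 -0.0053] norm 0.008 roll 0.02
0.93 3422 ((255.0, 199.5), (67.0, 68.0), 90.0) [[ 447.55974279 -130.62342361    8.        ]]
0.92 8598 ((418.84930419921875, 89.93148803710938), (100.70675659179688, 114.52516174316406), 42.87890625) [[348.98656019   5.73097555   8.        ]]
[[254.47959974 201.05494982]
 [254.89122088 208.51434266]]
```

View pics/w5.png

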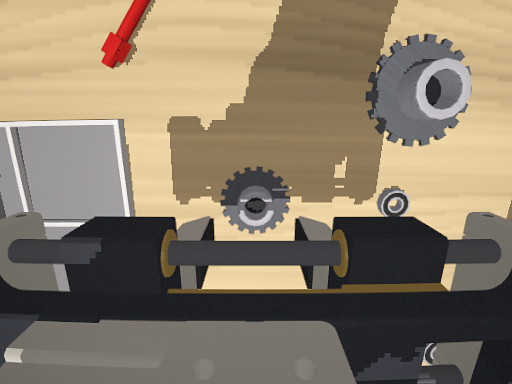

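>>> servo_tool --targets '[[0.55,[-0.0035,0.0027,0.015],0.02],[0.55,[0,0,0.025],0],[0.55,[0,0,0.015],0],[0.5,[0,0,0.003],0],[0.5,[0,0,0],0]]'

```text
time_s: 11.8
tcp_pos: [451.5, -140.0, 25.3]
ee_rot: [0.008, 0.008, 1.0, 0.006]
force: [-0.2, 2.8, 2.0]
width: 46.0
```

```bash
python3 plan.py 448 -131 9 180
```

```text
t 11.8 tcp [ 451.5 -140.    25.3] phi 179.1 tilt [0.0159 0.011 ] F [-0.2  2.8  2. ] w 46.0 q [ 0.34  0.48 -0.09  2.14  0.06  0.52  1.76]
shift [0.0039 0.0087 0.0163] norm 0.0189 roll -0.017
```

>>> servo_tool --targets '[[0.6,[0,0,-0.008],0],[0.6,[0,0,0],0],[0.6,[0,0,0],0]]'

```text
time_s: 12.1
tcp_pos: [452.3, -142.1, 35.6]
ee_rot: [0.009, 0.01, 1.0, 0.005]
force: [-0.9, -0.7, 0.1]
width: 54.7
```

```bash
python3 plan.py 448 -131 35 180
python3 - <<'E'
from look import *
o,C=look("w6.png")
for L in manip.regions_of("sprocket","wrist"):
    m=L["pixels"];print(L["score"],m.sum(),cents(m),at_z(C,[cents(m)[0]],8))
E
```

```text
t 12.1 tcp [ 452.3 -142.1   35.6] phi 178.9 tilt [0.018  0.0097] F [-0.9 -0.7  0.1] w 54.7 q [ 0.34  0.46 -0.1   2.13  0.06  0.54  1.76]
shift [0.0046 0.011  0.0006] norm 0.0119 roll -0.019
0.78 12055 ((458.0, 67.99998474121094), (135.99996948242188, 105.99998474121094), 90.0) [[352.5218849   -4.37332648   8.        ]]
0.65 4743 ((267.0, 204.0), (72.0, 86.0), 90.0) [[ 443.66756742 -131.19004128    8.        ]]
```

View pics/w6.png

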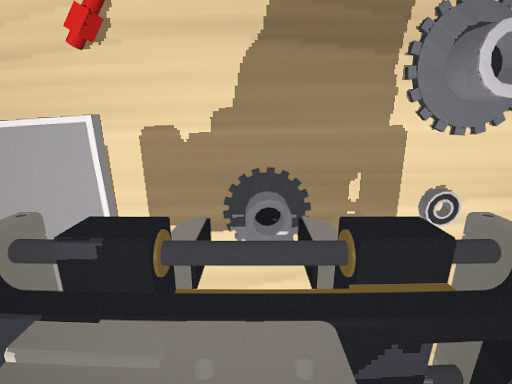

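>>> servo_tool --targets '[[0.6,[0.0046,0.011,0],0],[0.6,[0,0,0],0],[0.6,[0,0,0],0]]'

```text
time_s: 12.5
tcp_pos: [447.8, -129.6, 36.0]
ee_rot: [0.009, 0.009, 1.0, 0.005]
force: [0.6, -0.6, 0.1]
width: 55.0
```

```bash
python3 plan.py 448 -131 9 179
```

```text
t 12.5 tcp [ 447.8 -129.6   36. ] phi 179.0 tilt [0.019  0.0096] F [ 0.6 -0.6  0.1] w 55.0 q [ 0.32  0.45 -0.1   2.15  0.06  0.53  1.74]
shift [ 0.0003 -0.0017  0.027 ] norm 0.027 roll -0.001
```

>>> servo_tool --targets '[[0.6,[0,-0.0015,0.007],0],[0.6,[0,0,0.007],0],[0.5,[0,0,0.007],0],[0.4,[0,0,0.003],0],[0.4,[0,0,0],0]]'

```text
time_s: 13.0
tcp_pos: [447.8, -130.8, 9.1]
ee_rot: [0.009, 0.009, 1.0, 0.005]
force: [0.1, -0.6, -1.1]
width: 38.1
```

```bash
python3 plan.py 448 -131 9 179
```

```text
t 13.0 tcp [ 447.8 -130.8    9.1] phi 179.0 tilt [0.0178 0.0098] F [ 0.1 -0.6 -1.1] w 38.1 q [ 0.31  0.5  -0.09  2.16  0.06  0.47  1.73]
shift [-0.0002 -0.0002  0.0001] norm 0.0003 roll -0.0
```

>>> servo_tool --targets '[[0.1,[0,0,0],0],[0.1,[0,0,0],0],[0.1,[0,0,0],0],[0.1,[0,0,-0.005],0],[0.1,[0,0,-0.015],0],[0.1,[0,0,-0.025],0],[0.1,[0,0,-0.015],0],[0.1,[0,0,0],0]]'

```text
time_s: 13.8
tcp_pos: [445.1, -131.0, 71.1]
ee_rot: [0.007, 0.009, 1.0, 0.005]
force: [0.3, -0.3, -2.2]
width: 31.1
```

```bash
python3 plan.py 427.5 -298 60 181
```

```text
t 13.8 tcp [ 445.1 -131.    71.1] phi 179.0 tilt [0.0145 0.0107] F [ 0.3 -0.3 -2.2] w 31.1 q [ 0.33  0.38 -0.11  2.14  0.04  0.61  1.75]
shift [ 0.0147 -0.1674  0.0091] norm 0.1683 roll -0.035
```

>>> servo_tool --targets '[[0.1,[0.0035,-0.04,0],0],[0.1,[0.0035,-0.04,0],0],[0.1,[0.0035,-0.04,0],0],[0.1,[0.003,-0.035,0],0],[0.1,[0,-0.008,0],-0.03],[0.1,[0,0,0],0],[0.1,[0,0,0],0]]'

```text
time_s: 14.5
tcp_pos: [427.8, -296.9, 66.0]
ee_rot: [0.007, -0.009, 1.0, 0.006]
force: [-0.3, -0.3, -2.0]
width: 31.5
```

```bash
python3 plan.py 427.5 -298 13 181;python3 - <<'E'
from look import *
o,C=look("w7.png")
E
```

```text
t 14.5 tcp [ 427.8 -296.9   66. ] phi 181.0 tilt [0.0139 0.0124] F [-0.3 -0.3 -2. ] w 31.5 q [ 0.63  0.47 -0.08  2.01  0.03  0.67  2.13]
shift [ 0.0011 -0.0018  0.053 ] norm 0.053 roll 0.0
```

View pics/w7.png

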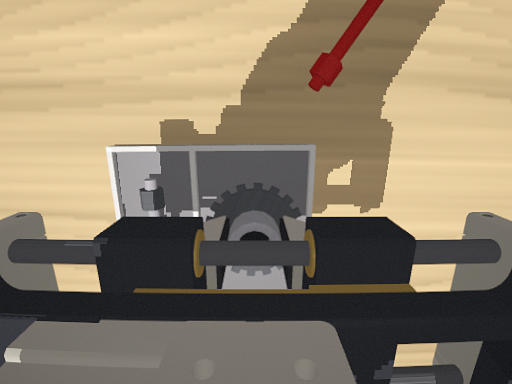

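>>> servo_tool --targets '[[0.1,[0.001,-0.001,0.01],0],[0.1,[0,0,0.01],0],[0.1,[0,0,0.01],0],[0.1,[0,0,0.006],0],[0.1,[0,0,0.002],0],[0.1,[0,0,0],0]]'

```text
time_s: 15.15
tcp_pos: [427.8, -291.3, 23.1]
ee_rot: [0.006, -0.012, 1.0, 0.008]
force: [-0.6, 0.2, -1.2]
width: 31.2
```

```bash
python3 plan.py 427.5 -298 13 181
```

```text
t 15.15 tcp [ 427.8 -291.3   23.1] phi 181.4 tilt [0.0114 0.0161] F [-0.6  0.2 -1.2] w 31.2 q [ 0.62  0.54 -0.08  2.02  0.04  0.58  2.12]
shift [ 0.0006 -0.0069  0.01  ] norm 0.0122 roll 0.007
```

>>> servo_tool --targets '[[0.1,[0.001,-0.005,0],0],[0.1,[0,-0.001,0.004],0],[0.1,[0,0,0.004],0],[0.1,[0,0,0.001],0],[0.1,[0,0,0],0]]'

```text
time_s: 15.65
tcp_pos: [427.6, -298.7, 14.1]
ee_rot: [0.007, -0.012, 1.0, 0.007]
force: [1.5, -0.9, -1.6]
width: 31.0
```

```bash
python3 plan.py 427.5 -298 13 181
```

```text
t 15.65 tcp [ 427.6 -298.7   14.1] phi 181.4 tilt [0.013  0.0148] F [ 1.5 -0.9 -1.6] w 31.0 q [ 0.63  0.56 -0.08  2.02  0.04  0.56  2.13]
shift [0.0001 0.0007 0.0011] norm 0.0013 roll 0.006
```

>>> servo_tool --targets '[[0.1,[0,0,0.0012],0],[0.1,[0,0,0.0006],0],[0.1,[0,0,0],0]]'

```text
time_s: 15.95
tcp_pos: [427.8, -298.8, 13.2]
ee_rot: [0.007, -0.012, 1.0, 0.007]
force: [-0.0, -0.6, -1.6]
width: 31.6
```

```bash
python3 plan.py 427.5 -298 13 181
```

```text
t 15.95 tcp [ 427.8 -298.8   13.2] phi 181.4 tilt [0.0134 0.0144] F [-0.  -0.6 -1.6] w 31.6 q [ 0.63  0.56 -0.08  2.02  0.04  0.56  2.13]
shift [0.0003 0.0008 0.0002] norm 0.0009 roll 0.007
```

>>> servo_tool --targets '[[0.1,[0,0,0.001],0],[0.1,[0,0,0.001],0],[0.1,[0,0,0],0]]'

```text
time_s: 16.25
tcp_pos: [428.0, -298.8, 13.2]
ee_rot: [0.007, -0.012, 1.0, 0.007]
force: [-0.9, -0.1, -1.9]
width: 30.8
```

```bash
python3 plan.py 427.5 -298 13 181
```

```text
t 16.25 tcp [ 428.  -298.8   13.2] phi 181.4 tilt [0.0136 0.0139] F [-0.9 -0.1 -1.9] w 30.8 q [ 0.63  0.56 -0.07  2.02  0.04  0.56  2.13]
shift [0.0005 0.0009 0.0002] norm 0.001 roll 0.007
```

>>> servo_tool --targets '[[0.1,[0,0,0.002],0],[0.1,[0,0,0.001],0],[0.1,[0,0,0],0]]'

```text
time_s: 16.55
tcp_pos: [428.4, -298.9, 13.1]
ee_rot: [0.007, -0.012, 1.0, 0.007]
force: [0.0, -0.5, -2.2]
width: 31.3
```

```bash
python3 plan.py 427.5 -298 13 181
```

```text
t 16.55 tcp [ 428.4 -298.9   13.1] phi 181.4 tilt [0.014  0.0133] F [ 0.  -0.5 -2.2] w 31.3 q [ 0.63  0.56 -0.07  2.02  0.04  0.56  2.13]
shift [0.0009 0.001  0.0001] norm 0.0013 roll 0.007
```

>>> servo_tool --targets '[[0.5,[0,0,0],0],[0.5,[0,0,0],0],[0.5,[0,0,0],0],[0.6,[0,0,-0.01],0],[0.6,[0,0,-0.02],0],[0.6,[0,0,-0.03],0],[0.7,[0,0,-0.02],0],[0.7,[0,0,0],0]]'

```text
time_s: 17.35
tcp_pos: [427.6, -299.9, 96.6]
ee_rot: [0.007, -0.013, 1.0, 0.007]
force: [0.8, -0.7, 0.6]
width: 63.6
```

```bash
python3 plan.py 623.5 83.5 90 180; python3 - <<'E'
from look import *
o,C=look("w8.png")
E
```

```text
t 17.35 tcp [ 427.6 -299.9   96.6] phi 181.4 tilt [0.0139 0.0139] F [ 0.8 -0.7  0.6] w 63.6 q [ 0.64  0.42 -0.09  1.99  0.02  0.73  2.14]
shift [-0.2053  0.3782  0.0146] norm 0.4306 roll 0.025
```

View pics/w8.png

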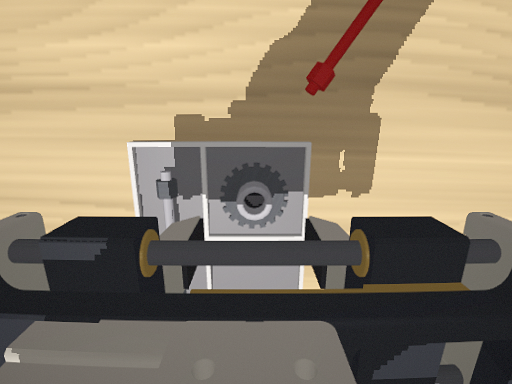

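>>> servo_tool --targets '[[0.65,[-0.0237,0.0437,0],0],[0.65,[-0.0237,0.0437,0],0],[0.65,[-0.0237,0.0437,0],0],[0.65,[-0.0237,0.0437,0],0],[0.65,[-0.0237,0.0437,0],0],[0.65,[-0.0237,0.0437,0],0],[0.65,[-0.0237,0.0437,0],0],[0.65,[-0.0237,0.0437,0],0],[0.65,[-0.01,0.015,0],0.025],[0.65,[0,0,0],0],[0.65,[0,0,0],0],[0.65,[0,0,0],0]]'

```text
time_s: 18.6
tcp_pos: [616.3, 74.5, 91.9]
ee_rot: [-0.0, 0.005, 1.0, 0.007]
force: [-0.0, 0.5, 1.1]
width: 59.6
```

```bash
python3 plan.py 623.5 83.5 90 180; python3 - <<'E'
from look import *
o,C=look("w9.png")
for L in manip.regions_of("large_bearing","wrist"):
    m=L["pixels"];print(L["score"],m.sum(),cents(m),at_z(C,[cents(m)[0]],8))
E
```

```text
t 18.6 tcp [616.3  74.5  91.9] phi 179.5 tilt [-0.0008  0.0134] F [-0.   0.5  1.1] w 59.6 q [-0.05  0.57 -0.14  1.74  0.09  0.84  1.33]
shift [-0.0072  0.0091  0.002 ] norm 0.0117 roll -0.009
0.91 1347 ((260.0, 203.0), (44.0, 42.0), 90.0) [[623.6847559  82.2314145   8.       ]]
```

View pics/w9.png

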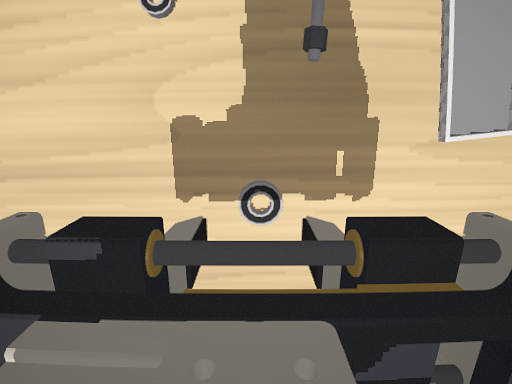

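>>> servo_tool --targets '[[0.65,[-0.0036,0.004,0.015],0],[0.65,[-0.0036,0.004,0.015],0],[0.65,[0,0,0.015],0],[0.65,[0,0,0.01],0],[0.65,[0,0,0.003],0],[0.65,[0,0,0],0]]'

```text
time_s: 19.3
tcp_pos: [622.5, 77.6, 27.4]
ee_rot: [-0.002, 0.008, 1.0, 0.005]
force: [-0.4, -0.4, 0.8]
width: 59.6
```

```bash
python3 plan.py 623.5 82.5 5 180
```

```text
t 19.3 tcp [622.5  77.6  27.4] phi 179.0 tilt [-0.0036  0.0109] F [-0.4 -0.4  0.8] w 59.6 q [-0.06  0.68 -0.13  1.74  0.1   0.74  1.31]
shift [-0.001   0.0047  0.0224] norm 0.0229 roll -0.017
```

>>> servo_tool --targets '[[0.65,[-0.001,0.0045,0.002],0],[0.65,[0,0,0.007],0],[0.62,[0,0,0.007],0],[0.55,[0,0,0.004],0],[0.52,[0,0,0],0]]'

```text
time_s: 19.8
tcp_pos: [624.5, 83.3, 6.9]
ee_rot: [-0.001, 0.008, 1.0, 0.006]
force: [-0.0, 0.5, 0.4]
width: 48.9
```

```bash
python3 plan.py 623.5 82.5 5 180
```

```text
t 19.8 tcp [624.5  83.3   6.9] phi 179.1 tilt [-0.0014  0.0113] F [-0.   0.5  0.4] w 48.9 q [-0.08  0.71 -0.13  1.74  0.11  0.7   1.3 ]
shift [ 0.001  -0.0008  0.0019] norm 0.0023 roll -0.016
```

>>> servo_tool --targets '[[0.52,[0.001,-0.0008,0.0022],0],[0.3,[0,0,0],0],[0.3,[0,0,0],0],[0.3,[0,0,0],0],[0.3,[0,0,0],0]]'

```text
time_s: 20.3
tcp_pos: [623.7, 82.2, 4.9]
ee_rot: [-0.0, 0.008, 1.0, 0.006]
force: [0.0, 0.5, -1.0]
width: 40.5
```

```bash
python3 plan.py 623.5 82.5 5 180
```

```text
t 20.3 tcp [623.7  82.2   4.9] phi 179.1 tilt [-0.0009  0.0112] F [ 0.   0.5 -1. ] w 40.5 q [-0.08  0.71 -0.12  1.74  0.11  0.7   1.3 ]
shift [ 0.0002  0.0003 -0.0001] norm 0.0004 roll -0.017
```

>>> servo_tool --targets '[[0.3,[0,0,-0.01],0],[0.3,[0,0,-0.02],0],[0.3,[0,0,-0.025],0],[0.3,[0,0,-0.02],0],[0.3,[0,0,0],0]]'

```text
time_s: 20.8
tcp_pos: [623.2, 81.2, 84.0]
ee_rot: [-0.001, 0.008, 1.0, 0.006]
force: [1.1, -0.3, -0.4]
width: 40.9
```

```bash
python3 plan.py 519.5 -296.5 80 181
```

```text
t 20.8 tcp [623.2  81.2  84. ] phi 179.1 tilt [-0.0021  0.0111] F [ 1.1 -0.3 -0.4] w 40.9 q [-0.06  0.6  -0.14  1.72  0.09  0.83  1.32]
shift [ 0.0975 -0.3794  0.    ] norm 0.3917 roll -0.034
```

>>> servo_tool --targets '[[0.3,[0.0122,-0.0475,0],0],[0.3,[0.0122,-0.0475,0],0],[0.3,[0.0122,-0.0475,0],0],[0.3,[0.0122,-0.0475,0],0],[0.3,[0.0122,-0.0475,0],0],[0.3,[0.0122,-0.0475,0],0],[0.3,[0.0122,-0.0475,0],0],[0.3,[0.009,-0.033,0],-0.03],[0.3,[0,0,0],0],[0.3,[0,0,0],0]]'

```text
time_s: 21.8
tcp_pos: [520.0, -290.6, 74.8]
ee_rot: [-0.0, -0.01, 1.0, 0.007]
force: [0.6, -0.0, -1.1]
width: 40.6
```

```bash
python3 plan.py 519.5 -296.5 40 181.3; python3 - <<'E'
from look import *
o,C=look("w10.png")
E
```

```text
t 21.8 tcp [ 520.  -290.6   74.8] phi 181.1 tilt [-0.0006  0.0147] F [ 0.6 -0.  -1.1] w 40.6 q [ 0.56  0.56 -0.11  1.8   0.07  0.79  2.01]
shift [ 0.0006 -0.0064  0.0347] norm 0.0353 roll -0.003
```

View pics/w10.png

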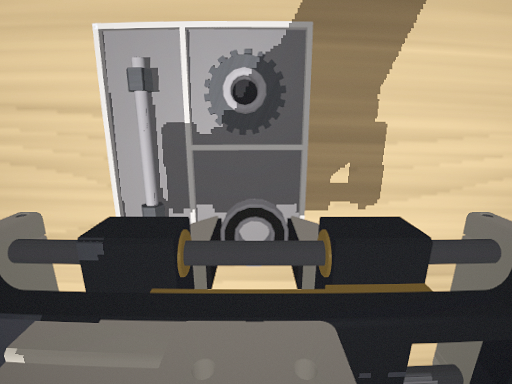

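```bash
python3 - <<'E'
from h import *
o=manip.get_obs();C=cam("wrist",o)
print(at_z(C,[[195,200],[301,200],[245,151],[245,145],[150,25],[245,25]],10).round(1))
E
```

```text
[[ 519.1 -340.2   10. ]
 [ 517.7 -248.3   10. ]
 [ 476.2 -297.4   10. ]
 [ 471.3 -297.5   10. ]
 [ 382.6 -369.9   10. ]
 [ 381.7 -298.6   10. ]]
```

>>> servo_tool --targets '[[0.3,[0.0006,-0.006,0.01],0],[0.3,[0,0,0.015],0],[0.3,[0,0,0.01],0],[0.3,[0,0,0.005],0],[0.3,[0,0,0],0]]'

```text
time_s: 22.35
tcp_pos: [520.8, -289.8, 29.5]
ee_rot: [-0.001, -0.014, 1.0, 0.009]
force: [-0.1, 1.2, -0.8]
width: 41.1
```

```bash
python3 plan.py 519.5 -296.5 9.2 181.3
```

```text
t 22.35 tcp [ 520.8 -289.8   29.5] phi 181.7 tilt [-0.0026  0.0178] F [-0.1  1.2 -0.8] w 41.1 q [ 0.55  0.63 -0.11  1.81  0.07  0.71  2.01]
shift [ 0.0015 -0.0071  0.0202] norm 0.0214 roll 0.006
```

>>> servo_tool --targets '[[0.3,[0.001,-0.005,0.003],0],[0.3,[0,0,0.006],0],[0.3,[0,0,0.006],0],[0.3,[0,0,0.001],0],[0.3,[0,0,0],0]]'

```text
time_s: 22.85
tcp_pos: [520.6, -294.4, 12.3]
ee_rot: [-0.001, -0.015, 1.0, 0.009]
force: [0.1, 0.5, -0.8]
width: 40.7
```

```bash
python3 plan.py 520 -295 9.0 181.3
```

```text
t 22.85 tcp [ 520.6 -294.4   12.3] phi 181.7 tilt [-0.0019  0.0176] F [ 0.1  0.5 -0.8] w 40.7 q [ 0.56  0.66 -0.1   1.81  0.08  0.68  2.01]
shift [ 0.0006 -0.0006  0.0033] norm 0.0034 roll 0.007
```

>>> servo_tool --targets '[[0.3,[0.0005,-0.0006,0.0025],0],[0.3,[0,0,0.0012],0],[0.3,[0,0,0],0]]'

```text
time_s: 23.15
tcp_pos: [520.4, -295.4, 8.9]
ee_rot: [-0.0, -0.015, 1.0, 0.009]
force: [0.1, -0.4, -1.4]
width: 40.8
```

```bash
python3 plan.py 520 -295 9.0 181.3
```

```text
t 23.15 tcp [ 520.4 -295.4    8.9] phi 181.7 tilt [-0.001   0.0171] F [ 0.1 -0.4 -1.4] w 40.8 q [ 0.56  0.67 -0.1   1.81  0.08  0.67  2.02]
shift [ 0.0004  0.0004 -0.0001] norm 0.0006 roll 0.007
```

>>> servo_tool --targets '[[0.3,[0,0,0.001],0],[0.3,[0,0,0],0],[0.52,[0,0,0],0],[0.52,[0,0,0],0],[0.52,[0,0,-0.006],0],[0.52,[0,0,-0.015],0],[0.52,[0,0,-0.03],0],[0.52,[0,0,-0.03],0],[0.3,[0,0,0],0]]'

```text
time_s: 24.05
tcp_pos: [521.4, -297.0, 95.8]
ee_rot: [0.0, -0.015, 1.0, 0.008]
force: [1.5, -0.4, -0.2]
width: 43.3
```

```bash
python3 plan.py 451.5 128 90 177; python3 - <<'E'
from look import *
o,C=look("w11.png")
E
```

```text
t 24.05 tcp [ 521.4 -297.    95.8] phi 181.7 tilt [0.0003 0.0165] F [ 1.5 -0.4 -0.2] w 43.3 q [ 0.57  0.54 -0.12  1.78  0.06  0.83  2.03]
shift [0.0571 0.4268 0.0128] norm 0.4308 roll 0.082
```

View pics/w11.png

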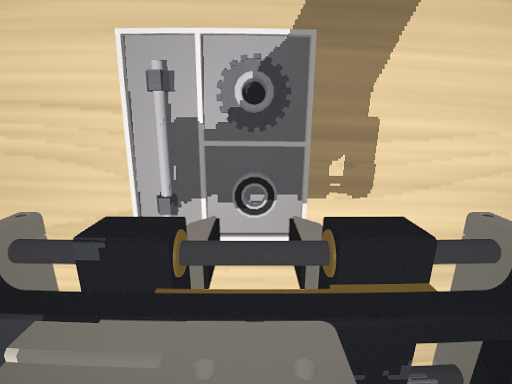

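>>> servo_tool --targets '[[0.4,[0.0066,0.0495,0],0],[0.4,[0.0066,0.0495,0],0],[0.4,[0.0066,0.0495,0],0],[0.4,[0.0066,0.0495,0],0],[0.4,[0.0066,0.0495,0],0],[0.4,[0.0066,0.0495,0],0],[0.4,[0.0066,0.0495,0],0],[0.4,[0.0066,0.0495,0],0],[0.4,[0.003,0.02,0],0.04],[0.4,[0,0,0],0.04],[0.4,[0,0,0],0],[0.4,[0,0,0],0]]'

```text
time_s: 25.3
tcp_pos: [448.3, 122.7, 99.1]
ee_rot: [-0.001, 0.027, 1.0, 0.007]
force: [-0.6, 0.2, -0.7]
width: 36.8
```

```bash
python3 plan.py 451.5 128 90 177; python3 - <<'E'
from look import *
o,C=look("w12.png")
for L in manip.regions_of("short_axle","wrist"):
    m=L["pixels"];print(L["score"],m.sum(),cents(m),at_z(C,[cents(m)[0]],8))
E
```

```text
t 25.3 tcp [448.3 122.7  99.1] phi 176.9 tilt [-0.0025  0.014 ] F [-0.6  0.2 -0.7] w 36.8 q [-0.12  0.34 -0.23  2.11  0.09  0.7   1.11]
shift [-0.003   0.0054  0.0092] norm 0.011 roll -0.001
0.64 1158 ((259.5, 193.5), (93.0, 19.0), 90.0) [[448.44099215 130.29385189   8.        ]]
```

View pics/w12.png

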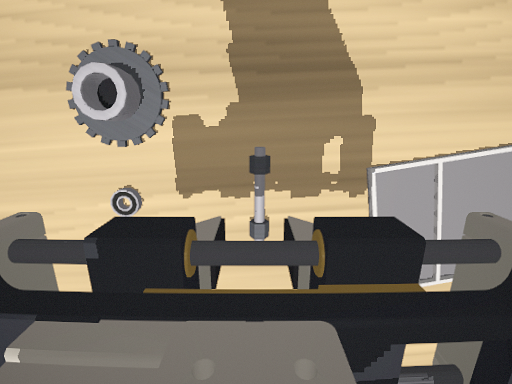

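```bash
python3 - <<'E'
from h import *
o=manip.get_obs();C=cam("wrist",o)
print(at_z(C,[[260,147],[259.5,166],[259.5,228],[259.5,240]],8.5).round(1))
E
python3 plan.py 451 129.5 60 177
```

```text
[[404.3 132.3   8.5]
 [421.9 130.9   8.5]
 [484.  127.8   8.5]
 [497.  127.1   8.5]]
t 25.4 tcp [448.5 122.   99.1] phi 176.9 tilt [-0.0024  0.0138] F [ 0.5 -0.5 -1.3] w 36.6 q [-0.12  0.34 -0.23  2.11  0.09  0.7   1.11]
shift [-0.0022  0.0071  0.0392] norm 0.0399 roll -0.003
```

>>> servo_tool --targets '[[0.4,[-0.0015,0.004,0.015],0],[0.4,[-0.0015,0.004,0.015],0],[0.4,[0,0,0.015],0],[0.4,[0,0,0.015],0],[0.4,[0,0,0.005],0],[0.4,[0,0,0],0]]'

```text
time_s: 26.0
tcp_pos: [454.6, 124.6, 32.5]
ee_rot: [-0.0, 0.032, 0.999, 0.006]
force: [-0.6, -0.0, 0.2]
width: 36.8
```

```bash
python3 plan.py 451 129.5 3 177
```

```text
t 26.0 tcp [454.6 124.6  32.5] phi 176.3 tilt [-0.0003  0.0122] F [-0.6 -0.   0.2] w 36.8 q [-0.15  0.47 -0.19  2.13  0.14  0.55  1.06]
shift [0.0039 0.0043 0.0295] norm 0.0301 roll -0.011
```

>>> servo_tool --targets '[[0.4,[0.004,0.0045,0.005],-0.008],[0.4,[0,0,0.007],0],[0.4,[0,0,0.007],0],[0.3,[0,0,0.006],0],[0.3,[0,0,0.001],0],[0.3,[0,0,0],0]]'

```text
time_s: 26.6
tcp_pos: [452.1, 129.7, 5.9]
ee_rot: [0.001, 0.028, 1.0, 0.006]
force: [0.6, 0.1, 0.1]
width: 27.9
```

```bash
python3 plan.py 451 129.5 3 177
```

```text
t 26.6 tcp [452.1 129.7   5.9] phi 176.8 tilt [0.0024 0.0127] F [0.6 0.1 0.1] w 27.9 q [-0.18  0.52 -0.18  2.14  0.17  0.49  1.04]
shift [ 0.001  -0.0003  0.0029] norm 0.0031 roll -0.004
```

>>> servo_tool --targets '[[0.1,[0.001,-0.0003,0.003],0],[0,[0,0,0],0],[0,[0,0,0],0],[0,[0,0,0],0],[0,[0,0,0],0]]'

```text
time_s: 27.1
tcp_pos: [451.3, 129.4, 3.1]
ee_rot: [0.001, 0.028, 1.0, 0.006]
force: [-0.3, 0.3, -0.2]
width: 8.9
```

```bash
python3 plan.py 451 129.5 3 177
```

```text
t 27.1 tcp [451.3 129.4   3.1] phi 176.8 tilt [0.003  0.0128] F [-0.3  0.3 -0.2] w 8.9 q [-0.18  0.53 -0.18  2.14  0.17  0.48  1.03]
shift [0.0003 0.     0.0001] norm 0.0003 roll -0.004
```

>>> servo_tool --targets '[[0,[0,0,-0.02],0],[0,[0,0,-0.03],-0.05],[0,[0,0,-0.03],-0.05],[0,[0,0,-0.005],-0.05],[0,[0,0,0],0],[0,[0,0,0],0]]'

```text
time_s: 27.7
tcp_pos: [449.8, 127.8, 90.4]
ee_rot: [0.001, -0.049, 0.999, 0.006]
force: [0.8, 0.2, -1.8]
width: 8.3
```

```bash
python3 plan.py 494.6 277 85 185.5
```

```text
t 27.7 tcp [449.8 127.8  90.4] phi 185.6 tilt [0.0007 0.0117] F [ 0.8  0.2 -1.8] w 8.3 q [-0.1   0.36 -0.27  2.11  0.13  0.68  1.22]
shift [-0.0592  0.144   0.0072] norm 0.1558 roll 0.002
```

>>> servo_tool --targets '[[0,[-0.0175,0.043,0],0],[0,[-0.0175,0.043,0],0],[0,[-0.0175,0.043,0],0],[0,[-0.005,0.012,0],0],[0,[0,0,0],0],[0,[0,0,0],0]]'

```text
time_s: 28.3
tcp_pos: [491.4, 273.9, 85.3]
ee_rot: [-0.004, -0.043, 0.999, 0.003]
force: [-0.5, 0.0, -0.8]
width: 8.6
```

```bash
python3 plan.py 494.6 277 40 185.5; python3 - <<'E'
from look import *
o,C=look("w13.png")
b=np.array([490,325]);a=np.radians(5.5);Rm=np.array([[np.cos(a),-np.sin(a)],[np.sin(a),np.cos(a)]])
im=cv2.imread("pics/w13.png")
for rect in [(-65,65,-79,-17),(-69,69,-83,83),(-65,65,-13,79)]:
    p=np.array([[rect[0],rect[2]],[rect[1],rect[2]],[rect[1],rect[3]],[rect[0],rect[3]]],float)@Rm.T+b
    q=proj(C,np.c_[p,np.full(4,10.)]);cv2.polylines(im,[q.astype(int)],True,(0,0,255),1)
cv2.imwrite("pics/w13o.png",im)
E
```

```text
t 28.3 tcp [491.4 273.9  85.3] phi 184.9 tilt [-0.0087  0.0059] F [-0.5  0.  -0.8] w 8.6 q [-0.34  0.51 -0.27  1.88  0.17  0.78  0.96]
shift [-0.0038  0.0025  0.0452] norm 0.0455 roll -0.01
```

View pics/w13o.png

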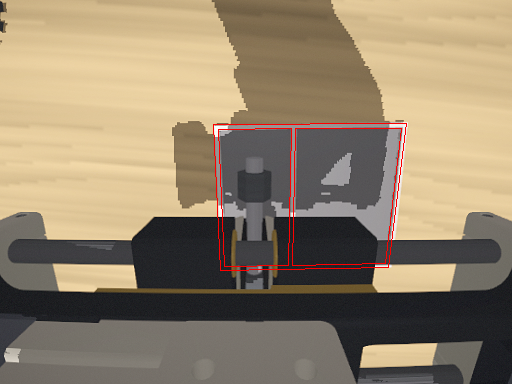

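>>> servo_tool --targets '[[0,[-0.002,0.002,0.015],0],[0,[-0.002,0,0.015],0],[0,[0,0,0.015],0],[0,[0,0,0.008],0],[0,[0,0,0.002],0],[0,[0,0,0],0]]'

```text
time_s: 28.95
tcp_pos: [493.8, 267.0, 23.1]
ee_rot: [-0.007, -0.038, 0.999, -0.0]
force: [-0.8, 0.0, -1.1]
width: 8.6
```

```bash
python3 plan.py 494.6 277 7.1 185.5
```

```text
t 28.95 tcp [493.8 267.   23.1] phi 184.4 tilt [-0.013  -0.0006] F [-0.8  0.  -1.1] w 8.6 q [-0.35  0.61 -0.24  1.9   0.21  0.67  0.93]
shift [-0.0018  0.0099  0.016 ] norm 0.0189 roll -0.02
```

>>> servo_tool --targets '[[0,[-0.001,0.006,0],-0.018],[0,[-0.001,0.003,0.004],0],[0,[0,0,0.006],0],[0,[0,0,0.002],0],[0,[0,0,0],0]]'

```text
time_s: 29.45
tcp_pos: [496.3, 278.1, 11.7]
ee_rot: [-0.005, -0.048, 0.999, 0.001]
force: [0.7, 0.2, -0.8]
width: 9.0
```

```bash
python3 plan.py 494.6 277 7.1 185.5
```

```text
t 29.45 tcp [496.3 278.1  11.7] phi 185.5 tilt [-0.0101  0.0013] F [ 0.7  0.2 -0.8] w 9.0 q [-0.37  0.64 -0.24  1.88  0.22  0.65  0.93]
shift [ 0.0017 -0.0009  0.0046] norm 0.005 roll 0.0
```

>>> servo_tool --targets '[[0,[0.001,-0.001,0.003],0],[0,[0,0,0.0015],0],[0,[0,0,0.0005],0],[0,[0,0,0],0]]'

```text
time_s: 29.85
tcp_pos: [495.4, 276.9, 7.1]
ee_rot: [-0.005, -0.048, 0.999, 0.001]
force: [-0.8, -1.1, 1.3]
width: 8.9
```

```bash
python3 plan.py 494.6 277 7.1 185.5
```

```text
t 29.85 tcp [495.4 276.9   7.1] phi 185.5 tilt [-0.0096  0.0013] F [-0.8 -1.1  1.3] w 8.9 q [-0.37  0.64 -0.23  1.89  0.22  0.64  0.93]
shift [0.0008 0.0001 0.    ] norm 0.0008 roll 0.0
```

>>> servo_tool --targets '[[0,[0,0,0.001],0],[0,[0,0,0],0],[0.18,[0,0,0],0],[0.18,[0,0,0],0],[0.18,[0,0,-0.01],0],[0.18,[0,0,-0.02],0],[0.5,[0,0,-0.03],0],[0.5,[0,0,-0.02],0],[0.5,[0,0,0],0]]'

```text
time_s: 30.75
tcp_pos: [496.5, 276.9, 91.0]
ee_rot: [-0.005, -0.048, 0.999, 0.001]
force: [0.6, 0.9, -0.1]
width: 35.5
```

```bash
python3 plan.py 449.5 -1 85 180; python3 - <<'E'
from look import *
o,C=look("w14.png")
E
```

```text
t 30.75 tcp [496.5 276.9  91. ] phi 185.5 tilt [-0.0095  0.0014] F [ 0.6  0.9 -0.1] w 35.5 q [-0.34  0.51 -0.27  1.86  0.18  0.8   0.97]
shift [ 0.0734 -0.2721  0.0061] norm 0.2819 roll 0.096
```

View pics/w14.png

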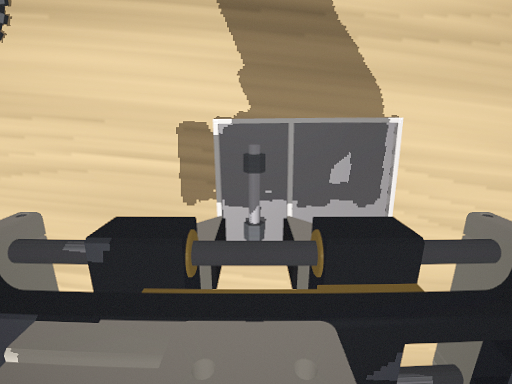

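>>> servo_tool --targets '[[0.5,[0.0128,-0.0475,0],0],[0.5,[0.0128,-0.0475,0],0],[0.5,[0.0128,-0.0475,0],0],[0.5,[0.0128,-0.0475,0],0],[0.5,[0.0128,-0.0475,0],0],[0.5,[0.005,-0.02,0],0.05],[0.5,[0,0,0],0.04],[0.5,[0,0,0],0],[0.5,[0,0,0],0]]'

```text
time_s: 31.7
tcp_pos: [445.9, 6.2, 83.3]
ee_rot: [-0.009, -0.003, 1.0, 0.002]
force: [-0.4, 0.8, -0.2]
width: 46.3
```

```bash
python3 plan.py 449.5 -1 85 180; python3 - <<'E'
from look import *
o,C=look("w15.png")
for L in manip.regions_of("small_bearing","wrist"):
    m=L["pixels"];print(L["score"],m.sum(),cents(m),at_z(C,[cents(m)[0]],7))
E
```

```text
t 31.7 tcp [445.9   6.2  83.3] phi 180.3 tilt [-0.0181  0.0035] F [-0.4  0.8 -0.2] w 46.3 q [ 0.12  0.35 -0.22  2.15  0.11  0.67  1.4 ]
shift [-0.0035 -0.0072 -0.0017] norm 0.0082 roll 0.005
0.69 668 ((245.0540313720703, 203.17567443847656), (29.09861946105957, 31.564605712890625), 9.462322235107422) [[449.77726423  -0.63522546   7.        ]]
```

View pics/w15.png

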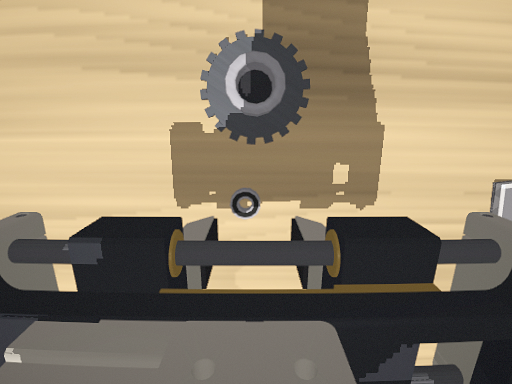

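>>> servo_tool --targets '[[0.5,[-0.002,-0.004,0.015],0],[0.5,[-0.002,-0.003,0.015],0],[0.5,[0,0,0.015],0],[0.5,[0,0,0.008],0],[0.5,[0,0,0.002],0],[0.5,[0,0,0],0]]'

```text
time_s: 32.4
tcp_pos: [451.5, 5.8, 26.8]
ee_rot: [-0.008, -0.01, 1.0, 0.003]
force: [-0.3, 0.2, 0.7]
width: 46.0
```

```bash
python3 plan.py 449.7 -0.7 3.5 180
```

```text
t 32.4 tcp [451.5   5.8  26.8] phi 181.1 tilt [-0.0151  0.006 ] F [-0.3  0.2  0.7] w 46.0 q [ 0.1   0.47 -0.19  2.16  0.15  0.54  1.38]
shift [ 0.0016 -0.0066  0.0233] norm 0.0243 roll 0.02
```

>>> servo_tool --targets '[[0.5,[0.0015,-0.006,0.002],0],[0.5,[0,0,0.006],0],[0.5,[0,0,0.006],0],[0.4,[0,0,0.004],0],[0.4,[0,0,0.001],0],[0.4,[0,0,0],0]]'

```text
time_s: 33.0
tcp_pos: [451.1, -0.5, 7.7]
ee_rot: [-0.006, -0.01, 1.0, 0.003]
force: [0.3, 0.5, 0.3]
width: 36.6
```

```bash
python3 plan.py 449.7 -0.7 3.5 180
```

```text
t 33.0 tcp [451.1  -0.5   7.7] phi 181.2 tilt [-0.0122  0.0059] F [0.3 0.5 0.3] w 36.6 q [ 0.1   0.5  -0.18  2.17  0.17  0.49  1.38]
shift [ 0.0014 -0.0002  0.0042] norm 0.0044 roll 0.02
```

>>> servo_tool --targets '[[0.4,[0.0012,0,0.003],0],[0.4,[0,0,0.0015],0],[0.1,[0,0,0],0],[0.1,[0,0,0],0],[0.1,[0,0,0],0],[0.1,[0,0,0],0]]'

```text
time_s: 33.6
tcp_pos: [450.0, -0.4, 3.1]
ee_rot: [-0.006, -0.01, 1.0, 0.003]
force: [0.6, -0.1, 0.1]
width: 26.4
```

```bash
python3 plan.py 449.7 -0.7 3.5 180
```

```text
t 33.6 tcp [ 4.5e+02 -4.0e-01  3.1e+00] phi 181.2 tilt [-0.0117  0.0059] F [ 0.6 -0.1  0.1] w 26.4 q [ 0.1   0.51 -0.18  2.17  0.17  0.48  1.38]
shift [ 0.0003 -0.0003 -0.0004] norm 0.0006 roll 0.02
```

>>> servo_tool --targets '[[0.1,[0,0,-0.015],0],[0.1,[0,0,-0.025],0],[0.1,[0,0,-0.03],0],[0.1,[0,0,-0.005],0],[0.1,[0,0,0],0]]'

```text
time_s: 34.1
tcp_pos: [449.9, -0.7, 79.8]
ee_rot: [-0.007, -0.01, 1.0, 0.003]
force: [-0.0, 0.3, -0.7]
width: 27.0
```

```bash
python3 plan.py 486.8 358 80 185
```

```text
t 34.1 tcp [449.9  -0.7  79.8] phi 181.2 tilt [-0.0139  0.006 ] F [-0.   0.3 -0.7] w 27.0 q [ 0.14  0.36 -0.22  2.15  0.12  0.66  1.43]
shift [-0.0443  0.3579  0.0014] norm 0.3606 roll -0.067
```

>>> servo_tool --targets '[[0.1,[-0.006,0.0485,0],0],[0.1,[-0.006,0.0485,0],0],[0.1,[-0.006,0.0485,0],0],[0.1,[-0.006,0.0485,0],0],[0.1,[-0.006,0.0485,0],0],[0.1,[-0.006,0.0485,0],0],[0.1,[-0.006,0.0485,0],0],[0.1,[-0.002,0.016,0],-0.05],[0.1,[0,0,0],-0.015],[0.1,[0,0,0],0],[0.1,[0,0,0],0]]'

```text
time_s: 35.2
tcp_pos: [484.3, 361.0, 66.2]
ee_rot: [-0.014, -0.038, 0.999, -0.001]
force: [-0.7, -0.1, -0.1]
width: 26.2
```

```bash
python3 plan.py 486.8 358 40 185; python3 - <<'E'
from look import *
o,C=look("w16.png")
E
```

```text
t 35.2 tcp [484.3 361.   66.2] phi 184.3 tilt [-0.0271 -0.0023] F [-0.7 -0.1 -0.1] w 26.2 q [-0.47  0.61 -0.28  1.77  0.19  0.82  0.81]
shift [-0.003  -0.0032  0.0261] norm 0.0265 roll -0.012
```

View pics/w16.png

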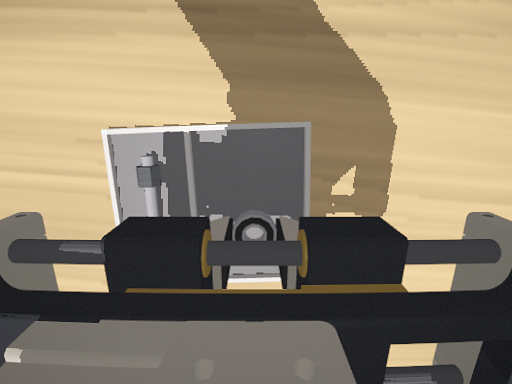

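Bearing (254,230) held over the wide bay between the divider (col ~193) and wall (~305). Lower.

>>> servo_tool --targets '[[0.1,[-0.003,-0.003,0.012],0],[0.1,[0,0,0.012],0],[0.1,[0,0,0.012],0],[0.1,[0,0,0.005],0],[0.1,[0,0,0],0]]'

```text
time_s: 35.75
tcp_pos: [488.1, 350.4, 20.7]
ee_rot: [-0.014, -0.033, 0.999, -0.003]
force: [0.6, 0.4, -0.6]
width: 26.8
```

```bash
python3 plan.py 486.8 358 7.2 185
```

```text
t 35.75 tcp [488.1 350.4  20.7] phi 183.8 tilt [-0.0278 -0.0066] F [ 0.6  0.4 -0.6] w 26.8 q [-0.47  0.67 -0.25  1.78  0.22  0.74  0.8 ]
shift [0.0004 0.0078 0.0134] norm 0.0155 roll -0.021
```

>>> servo_tool --targets '[[0.1,[0,0.005,0.002],0],[0.1,[0,0.001,0.005],0],[0.1,[0,0,0.003],0],[0.1,[0,0,0],0]]'

```text
time_s: 36.15
tcp_pos: [487.4, 357.8, 10.1]
ee_rot: [-0.014, -0.033, 0.999, -0.002]
force: [0.1, 0.4, -0.5]
width: 26.6
```

```bash
python3 plan.py 486.8 358 7.2 185
```

```text
t 36.15 tcp [487.4 357.8  10.1] phi 183.8 tilt [-0.0273 -0.0056] F [ 0.1  0.4 -0.5] w 26.6 q [-0.48  0.69 -0.25  1.78  0.22  0.72  0.79]
shift [0.0005 0.0002 0.0029] norm 0.003 roll -0.021
```

>>> servo_tool --targets '[[0.1,[0,0,0.002],0],[0.1,[0,0,0.0012],0],[0.1,[0,0,0.0005],0],[0.1,[0,0,0],0]]'

```text
time_s: 36.55
tcp_pos: [487.6, 358.3, 7.3]
ee_rot: [-0.013, -0.034, 0.999, -0.002]
force: [0.4, -0.3, -0.1]
width: 26.2
```

```bash
python3 plan.py 486.8 358 7.2 185
```

```text
t 36.55 tcp [487.6 358.3   7.3] phi 183.8 tilt [-0.0264 -0.0051] F [ 0.4 -0.3 -0.1] w 26.2 q [-0.49  0.7  -0.25  1.78  0.22  0.72  0.79]
shift [ 0.0008 -0.0003  0.0001] norm 0.0008 roll -0.02
```

>>> servo_tool --targets '[[0.1,[0,0,0.001],0],[0.1,[0,0,0],0],[0.4,[0,0,0],0],[0.4,[0,0,0],0],[0.4,[0,0,-0.008],0],[0.4,[0,0,-0.02],0],[0.4,[0,0,-0.03],0],[0.4,[0,0,-0.04],0],[0.4,[0.03,0,-0.03],0],[0.4,[0,0,0],0],[0.4,[0,0,0],0]]'

```text
time_s: 37.65
tcp_pos: [461.4, 356.7, 141.9]
ee_rot: [-0.013, -0.033, 0.999, -0.002]
force: [-0.6, -1.3, -0.2]
width: 36.7
```

```bash
python3 plan.py 486.8 358 100 185; python3 - <<'E'
from look import *
o,C=look("w17.png")
for c in ("top","scene"):
    cv2.imwrite(f"pics/{c}1.png",cv2.resize(manip.read_camera(c)[:,:,::-1],(800,600),interpolation=cv2.INTER_CUBIC))
E
```

```text
t 37.65 tcp [461.4 356.7 141.9] phi 183.8 tilt [-0.0255 -0.0046] F [-0.6 -1.3 -0.2] w 36.7 q [-0.46  0.48 -0.3   1.78  0.15  0.93  0.81]
shift [-0.0265 -0.0003  0.0413] norm 0.0491 roll -0.021
```

View pics/w17.png

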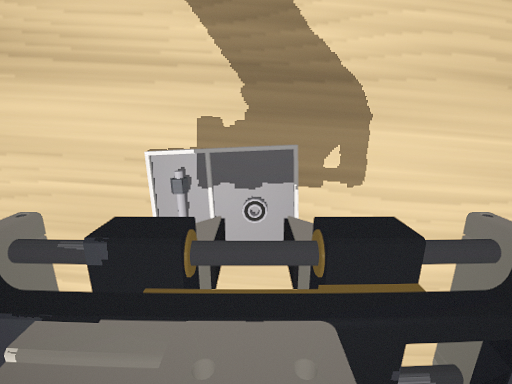

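View pics/top1.png

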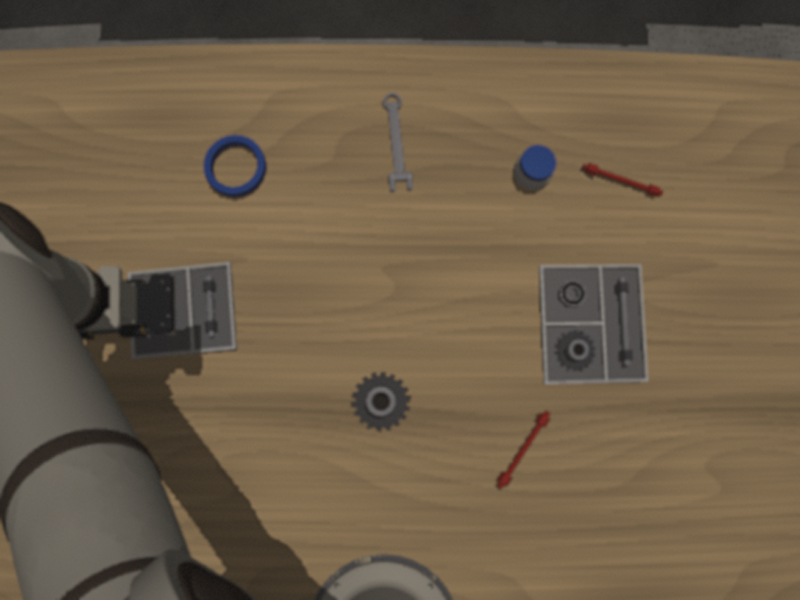

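View pics/scene1.png

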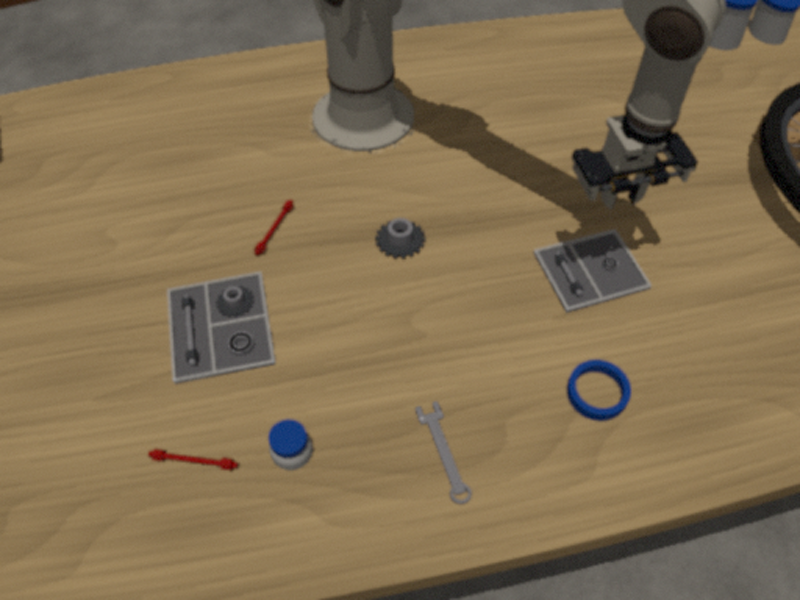

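All the parts are in their bays, and the tub, tape, wrench, red axles and big sprocket have not moved.

```bash
python3 -c "
from bench import manip
print(manip.close_job())"
```

```text
the job is handed in; nothing more can be done
None
```

Both hub kits are made up and the job was handed in at about 38 s of the 104 s allowed. `close_job` reports no verdict, so this rests on my own checks.

- **Rear tray:** I placed the long axle, then the sprocket (boss up), then the large bearing.
- **Front tray:** I placed the short axle, then the small bearing.
- **Final pictures:** The top, scene and wrist views show every part in its own bay, clear of the walls, with the gripper empty about 130 mm above the tray. The small bearing is hidden in the top view and was checked in the wrist and scene views. The tub, tape, wrench, red axles and large sprocket look unmoved.
- **Setting down:** Each part was lowered to its expected resting height, about 4 mm above its height on the bench, before release. I took the sprocket and large bearing as down because of their height; their force readings did not clearly show contact.

**Slips and disagreements:**
- On the first approach to the sprocket, a finger brushed the boss at about 3 N because the tool had drifted sideways. I backed off and recentred; the sprocket stayed where it was.
- Heights measured from the two fixed cameras were rough, several mm off the given ones and as low as −3 mm for the rear tray. I set heights from the arm's own pose and the given dimensions instead.

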